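Unlock the strongbox and hold the key turned

TASK

Get the grey strongbox ready for me to open: first fold its carrying handle back off the keyhole and press it down until it snaps into its spring clips. Then take the key with the red bow from the wooden key stand, push it fully into the keyhole (the pins are sticky, so wiggle it a little if it jams), turn it a quarter turn clockwise and finish still gripping the key and holding it turned against its spring, so that the bolt stays drawn while I lift the lid. Leave the blue key and the phone as they are.

Things in the scene. Friction and masses are not known exactly. Their poses are not given: they have to be found in the camera images.
- strongbox: Heavy grey steel box, 200 (x) x 180 (y) x 80 mm high, immovable. Origin: centre of its underside; its front faces -x, z up. The front 72 mm of its top is a deck with the steel keyhole plate; behind it, across a 10 mm gap bridged by the brass bolt, is the lid (top 80 mm high) with the folding handle.
- keyhole (a point): Centre of the keyhole at the top of its rounded rim (radius 1.6 mm), 86 mm above the desk, 62 mm in front of the box's centre; axes as the box's. The slot, 9.6 mm along x and 24 mm along y, goes straight down. The key is fully in when its collar rests on the rim, its tip 35 mm below this point.
- lock (a joint): Rotor in the lock, turned by the bits of the fully inserted key: 0 = locked (slot in line with the keyhole, along the box's y), grows as the key turns clockwise seen from above, stop at 1.42 rad, which a quarter turn of the key about reaches. A spring drives it back to 0 (0.075 N m at the stop). The key has about 0.2 rad of play in it. It draws the brass bolt out of the lid.
- handle (a joint): Carrying handle, a stiff hinge that stays where left, axis along the box's y through handle_pivot. 0 = folded flat to the rear (box +x) in its two spring clips; 1.57 = upright; starts at 1.9 to 2.35, leaning forward over the keyhole. The clips catch the bar over the last 0.13 rad and take about 6 to 10 N of downward push at the middle of the bar.
- handle_grip (a point): Middle of the handle's cross bar, on the black rubber sleeve (14 mm diameter, 48 mm long along y). 72 mm from the hinge axis; folded flat it lies 12 mm above the lid. The steel bar (10 mm) runs on to arms 58 mm to either side; the clips stand 39 mm to either side of the middle and rise to 24 mm above the lid.
- handle_pivot (a point): Middle of the handle's hinge axis, fixed to the box: 2 mm in front of the box's centre, 92 mm above the desk.
- key_stand: Fixed wooden block, 52 (x) x 144 (y) x 44 mm high, origin at the centre of its underside, with three upright slots in a row along y (at -42, 0 and 42 mm). The two keys stand in the outer slots, tips down, hanging by their collars on the top; which is in which varies.
- key_red: Double-bitted steel key, red plastic bow, 77 mm long, 30 to 65 g, loose, upright. Origin at its tip, z up the stem (6.6 mm diameter). Bits 20 mm wide along y, 5 thick along x, 3 to 14 mm above the tip. Collar 15 mm in diameter, its underside 35 mm above the tip. Flat bow 9 mm thick along x, 32 wide along y, 45 to 77 mm above the tip. Works either way round.
- key_tip (a point): Tip (lower end) of the red key, the key's origin.
- key_red_bow (a point): Centre of the red bow, 61 mm above the tip: the place to grip, across its 9 mm thickness (key's x).
- key_blue: A second key of the same shape with a blue bow, in the other slot; to be left alone.
- phone: Black phone, 148 x 72 x 9 mm, lying loose on the desk between the stand and the box; to be left alone.
- pins (a point): Middle of the throat below the keyhole, 14.5 mm under its rim. Two pairs of spring pins, 12 and 17 mm under the rim, wedge on both ends of the key's bits: the key jams with its tip about 14 and 20 mm deep. Pushed straight it takes up to about 18 N; rocked 0.1 to 0.2 rad either way about its axis while pushing, under 10 N. Below the pins it runs free.
- printer: Black printer, equipment at the back of the desk between the box and the stand, 320 (x) x 400 (y) mm and 180 mm high, origin at the centre of its underside; it does not move. Carry tools and keys over or in front of it.

How it is judged:
On the way, in this order (a step that is already met when the one before it is completed fails the run):
1. the handle is folded back and snapped into its clips (value of joint handle below 0.06 rad), for 0.2 s.
2. the red key is fully in the keyhole, upright and not yet turned (z of key_tip in the frame of keyhole below -0.032 m and horizontal distance between key_tip and keyhole below 0.005 m and angle between key_red's own z axis and vertical below 0.12 rad and value of joint lock below 0.4 rad), for 0.2 s.
At the end, for the whole second after the job is handed in: Fingers grip the red key (over 2 N), upright within 0.15 rad, its tip at least 30 mm down and within 5 mm of the keyhole axis, lock over 1.15 rad; handle under 0.06 rad; blue key moved under 20 mm, phone under 30 mm (value of joint lock above 1.15 rad and z of key_tip in the frame of keyhole below -0.03 m and horizontal distance between key_tip and keyhole below 0.005 m and angle between key_red's own z axis and vertical below 0.15 rad and contact force between the fingers and key_red above 2 N and value of joint handle below 0.06 rad and distance of key_blue from where it was at the start of the episode below 0.02 m and distance of phone from where it was at the start of the episode below 0.03 m); the arm keeps its last pose, push and grip.
It fails at once if the blue key is taken out or the phone pushed away (distance of key_blue from where it was at the start of the episode above 0.02 m or distance of phone from where it was at the start of the episode above 0.03 m).
It also fails if it takes over 72 s, if anything falls off the work surface, if the arm or the gripper's body presses on something with over 40 N, if the wrist force passes 120 N, or if a joint passes its speed limit or range.

ROBOT

A 7-joint arm with a two-finger parallel gripper is mounted at the origin on a cart in front of the work surface, level with it; the furniture and walls round the work are solid. World frame = base frame: x ahead of the robot, y to its left, z up, the work surface at z = 0. Lengths are in m, angles in rad, forces in N, time in s.
With the tool pointing down it reaches from about 0.425 to 0.875 m from the base axis. Payload 4.7 kg.
Tool frame: the origin (TCP) lies midway between the tips of the shut fingers; the grasp point (between the pads) lies 19 mm behind it; z points along the fingers, y is the line along which they close (so a half turn about z gives the same grasp; the last joint's range is limited). The gripper opens to 85 mm and grips with 20 to 120 N. Pads are 22 mm wide; open, the fingers measure 114 mm over their backs; the gripper's body (76 mm by 85 mm) begins 54 mm behind the grasp point. The pads swing forward as they close: fully open they stand 13 mm farther back than shut.
Start: joints at [-1.289, 0.321, -0.07, 1.45, 0.023, 1.371, -0.057], TCP at [0.172, 0.627, 0.231] pointing down, gripper open.
Joint ranges: [-2.86, 2.86], [-0.3, 2.09], [-1.38, 1.24], [0.06, 2.45], [-1.56, 4.7], [0.09, 2.05], [-2.69, 2.69]. Speed limits (rad/s): [2.57, 2.57, 3.14, 3.14, 3.14, 3.14, 3.14].

INTERFACE

Orientations are given as a rotation vector (axis times angle).
In Python, from workcell import * gives the robot as it stands. The module is installed in compiled form; this text tells all that it offers.
- The arm moves only by the tool step_arm, never from a script. Its argument "plan" is a list that holds one entry, the list of rows, each a list of 4 numbers: the shift along the tool's x, y, z in cm, then the turn about the tool's z in degrees. A call has 1 to 20 rows; each row is the pose to reach, as a shift and turn from the pose commanded when the call began, along the tool's axes at that moment; what a row does not reach only later rows make up. A row lasts 1/12 s, in which the tool goes at most 41.7 mm and 7.16 degrees, less where a joint would pass 70% of its speed; a pose out of reach is approached as far as the arm can. A call with a gripper value outside its range is refused whole. "jaw" is the opening, from -1 (shut) to 1 (fully open), set as the call begins (left out, the last holds). The fingers move at their own pace and stop on an object; "force" is the grip in N (left out, the last holds). Time passes only in rows, so rows that repeat a pose let the fingers close. It gives the time, the measured TCP pose, the force, the opening and the grip force at its end, in the units of the state.
- observe(): the state, without advancing time (a new reading comes with each control period).
- camera(name): name is "side" or "top"; returns (picture, depth): 480x640x3 uint8, red, green, blue; 480x640 float32, m along the optical axis (not along the pixel's ray), 0 where there is no reading.
- camera_model(name): a dict with "fx", "fy", "cx", "cy" (pixels), "rvec" (rotation vector, rad) and "tvec" (3), from world to camera coordinates, as OpenCV has them. Camera axes: x right, y down, z forward; pixel columns grow to the right and rows downward; lengths in m; the calibration is good to about 2 mm. A picture is of the moment at which its call begins. camera_model takes no time and is no camera call.
- hand_in(): hands the job in; it is judged then, once.
The state is a dict: "t": time; "joint_pos": joint angles; "qd": joint speeds; "joint_efforts": joint torques, N m; "ee_pos": TCP position; "orientation": TCP orientation; "contact_force": force on the tool from outside, world axes, zero at the start; "wrist_torque": the same for the moment, N m; "gripper_width": opening from 0.0 (shut) to 1.0 (fully open); "gripper_force": force on a finger pad.
Only numpy, scipy, OpenCV 4.12 (cv2) and the standard library are available. Lean on these libraries where they do the work, as an engineer would, in place of code of your own. Each camera call takes 0.05 s, during which the arm holds its last target. There are 200 camera calls.

## Working session

There is one attempt and no reset: what is moved stays moved. The work goes in short steps, Python scripts to look and compute and a tool call to move; the robot and the scene stay as the last step left them, time stands still between calls to the robot, and variables do not carry over. Pictures are saved under pics/ and viewed, at most 10 in all, crops included, and the job is handed in when it is done.

Besides the shell and the picture viewer there is one more tool, called in YAML: its name, and indented under it one key for each argument. step_arm: Moves the arm, as the interface text tells. Its arguments: {"type":"object","properties":{"plan":{"type":"array"},"jaw":{"type":"number"},"force":{"type":"number"}},"required":["plan"]}

```bash
mkdir -p pics
cat > h.py <<'E'
from workcell import *
import numpy as np, cv2
def cam(n):
    m=camera_model(n);R=cv2.Rodrigues(np.array(m["rvec"],float))[0];return m,R,np.array(m["tvec"],float).ravel()
def pts(n,d):
    m,R,t=cam(n);v,u=np.mgrid[0:480,0:640]
    c=np.stack([(u-m["cx"])/m["fx"]*d,(v-m["cy"])/m["fy"]*d,d],-1)
    return (c-t)@R
def ray(n,u,v,z):
    m,R,t=cam(n);o=-R.T@t;r=R.T@np.array([(u-m["cx"])/m["fx"],(v-m["cy"])/m["fy"],1]);return o+r*(z-o[2])/r[2]
def proj(n,p):
    m,R,t=cam(n);c=R@np.array(p)+t;return m["cx"]+m["fx"]*c[0]/c[2],m["cy"]+m["fy"]*c[1]/c[2]
def tool():
    s=observe();return np.array(s["ee_pos"]),cv2.Rodrigues(np.array(s["orientation"],float))[0],s
E
python3 - <<'E'
from h import *
for n in("side","top"):
    p,d=camera(n);cv2.imwrite(f"pics/{n}0.png",p[:,:,::-1]);np.savez(f"{n}0.npz",p=p,d=d)
    m,R,t=cam(n);print(n,-R.T@t,m["fx"],R.round(2).tolist())
P,R,s=tool();print(P,R.round(3),s["t"])
E
```

```text
side [0.60077164 0.80428859 0.82458306] 561.7109332997672 [[-1.0, -0.02, 0.01], [-0.02, 0.67, -0.75], [0.01, -0.75, -0.67]]
top [ 0.36379182 -0.03465301  1.28099143] 487.30076355617143 [[-0.01, -1.0, -0.01], [-0.98, 0.02, -0.19], [0.19, 0.0, -0.98]]
[0.17189524 0.6263582  0.23035941] [[-0.964  0.265 -0.   ]
 [ 0.265  0.964 -0.002]
 [-0.    -0.002 -1.   ]] 0.1
```

View pics/top0.png

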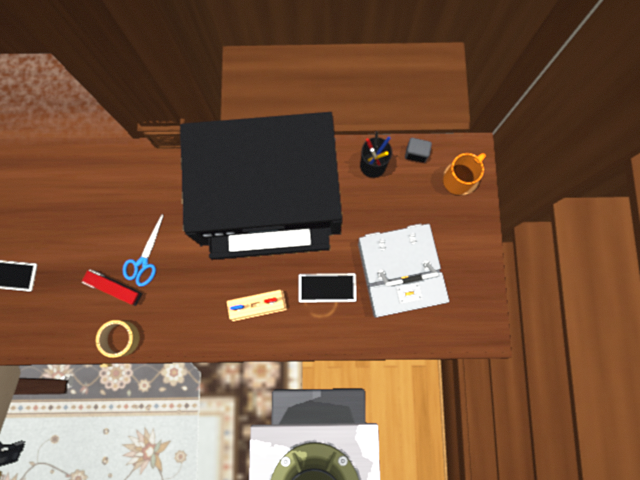

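View pics/side0.png

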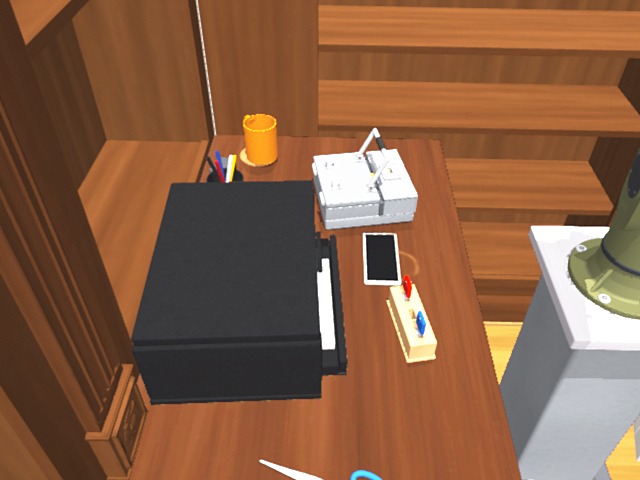

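Top view: box around (405,270), handle leaning forward at (405,278), stand at (257,305) with the red key at (271,300) and the blue at (237,307), and the phone at (327,288). The side view agrees.

Run:
```python
from h import *
for n,box,st in(("top",(345,460,215,325),(220,295,280,330)),("side",(300,425,120,235),(380,445,265,370))):
    f=np.load(n+"0.npz");p,d=f["p"],f["d"];W=pts(n,d);hsv=cv2.cvtColor(p,cv2.COLOR_RGB2HSV)
    def sub(b):
        m=np.zeros(d.shape,bool);m[b[2]:b[3],b[0]:b[1]]=1;return m&(d>0)
    b=sub(box);z=W[...,2]
    print(n,"z hist box",np.histogram(z[b],bins=np.arange(0.05,0.18,0.005)))
    for lo,hi in((.06,.095),):
        q=W[b&(z>lo)&(z<hi)][:,:2].astype(np.float32);r=cv2.minAreaRect(q*1000);print("box rect",r,len(q))
    q=W[b&(z>.105)];
    if len(q):
        print("handle",len(q),q.min(0),q.max(0),q[q[:,2]>q[:,2].max()-.012].mean(0))
    s=sub(st)
    q=W[s&(z>.035)&(z<.05)][:,:2].astype(np.float32);print("stand",cv2.minAreaRect(q*1000),len(q))
    for nm,m in(("red",((hsv[...,0]<8)|(hsv[...,0]>172))&(hsv[...,1]>170)),("blue",(hsv[...,0]>95)&(hsv[...,0]<125)&(hsv[...,1]>130))):
        q=W[s&m&(z>.05)];print(nm,len(q),q.min(0),q.max(0),q.mean(0),cv2.minAreaRect((q[:,:2]*1000).astype(np.float32)))
```

```text
top z hist box (array([  22,   22,   64,   83,  418, 3042, 1674,  170,   22,   57,   15,
         11,    9,   10,    8,    5,   10,    7,    9,   10,   16,  132,
        118,    7,    0]), array([0.05 , 0.055, 0.06 , 0.065, 0.07 , 0.075, 0.08 , 0.085, 0.09 ,
       0.095, 0.1  , 0.105, 0.11 , 0.115, 0.12 , 0.125, 0.13 , 0.135,
       0.14 , 0.145, 0.15 , 0.155, 0.16 , 0.165, 0.17 , 0.175]))
box rect ((533.26318359375, -228.50770568847656), (207.88587951660156, 183.5455322265625), 10.592759132385254) 5473
handle 352 [ 0.48223774 -0.29623551  0.10500877] [ 0.61272156 -0.16885206  0.16980449] [ 0.4959864  -0.23495872  0.1609447 ]
stand ((450.7413635253906, 143.44534301757812), (46.40386199951172, 138.1946563720703), 10.935141563415527) 839
red 34 [0.45310015 0.08689128 0.07974144] [0.46270532 0.11421278 0.08898323] [0.45784955 0.10117315 0.08490605] ((458.1907653808594, 100.8191146850586), (6.666886329650879, 27.91179084777832), 13.193005561828613)
blue 31 [0.43933366 0.169992   0.07882054] [0.44677036 0.19749171 0.08935334] [0.44219214 0.18261699 0.08465864] ((441.708251953125, 183.614
[... 543 characters left out ...]
7561035156), 12.08271598815918) 4674
handle 1235 [ 0.47984035 -0.29234464  0.10520618] [0.65991449 0.08872355 0.18031755] [0.64293524 0.01423884 0.17597986]
stand ((448.31085205078125, 145.97085571289062), (47.81962585449219, 140.8711700439453), 11.246000289916992) 1355
red 132 [0.45220154 0.08925905 0.05630089] [0.46319728 0.12216406 0.0907439 ] [0.45796596 0.10877883 0.07584889] ((456.82037353515625, 105.6904525756836), (8.872885704040527, 33.798011779785156), 9.819548606872559)
blue 125 [0.43707502 0.17537136 0.05353518] [0.44669176 0.20379323 0.08791988] [0.44249609 0.19275991 0.07478351] ((442.1949768066406, 189.61422729492188), (5.807406902313232, 28.86142349243164), 9.781067848205566)
```

Run:
```python
import cv2
a=cv2.imread("pics/top0.png")[215:325,345:465];b=cv2.imread("pics/side0.png")[115:235,300:430]
r=lambda i:cv2.resize(i,(400,400),interpolation=cv2.INTER_CUBIC)
cv2.imwrite("pics/crop.png",cv2.hconcat([r(a),r(b)]))
```

```text
(no output)
```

View pics/crop.png

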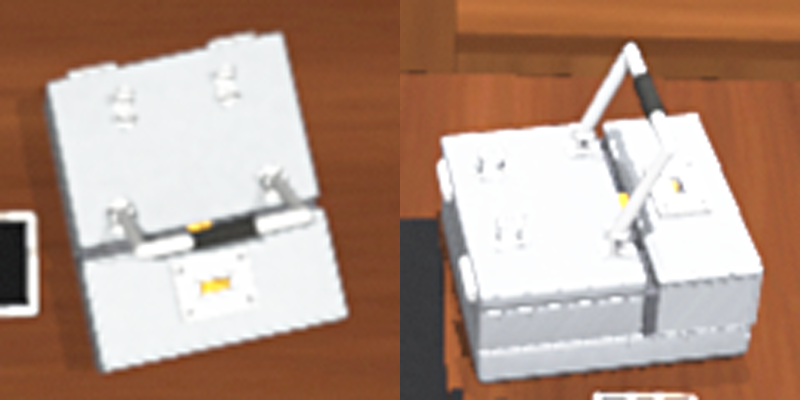

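The crops show the handle leaning forward with its sleeve just behind the keyhole plate. The plate is centred near (410,293) in the top image. Next I'll refine the box pose from its edges and the plate.

Run:
```python
from h import *
f=np.load("top0.npz");p,d=f["p"],f["d"];hsv=cv2.cvtColor(p,cv2.COLOR_RGB2HSV);W=pts("top",d)
# keyhole: yellow blobs + bright plate
m=((hsv[...,0]>15)&(hsv[...,0]<35)&(hsv[...,1]>90)&(hsv[...,2]>120)).astype(np.uint8);m[:,:345]=0;m[:,465:]=0;m[:215]=0;m[325:]=0
n,l,s,c=cv2.connectedComponentsWithStats(m)
for i in range(1,n):
    if s[i,4]>3: print("yellow",s[i],c[i],ray("top",*c[i],.086))
g=cv2.cvtColor(p,cv2.COLOR_RGB2GRAY);print(g[280:308,392:428:2])
# box top edges via height mask
t=((W[...,2]>.07)&(d>0)).astype(np.uint8);t[:,:345]=0;t[:,465:]=0;t[:215]=0;t[325:]=0
c=max(cv2.findContours(t,cv2.RETR_EXTERNAL,cv2.CHAIN_APPROX_NONE)[0],key=cv2.contourArea)[:,0]
X=np.array([ray("top",u,v,.08) for u,v in c])[:,:2]
r=cv2.minAreaRect((X*1000).astype(np.float32));print(r)
yaw=np.radians(12);
for k in range(4):
    R=np.array([[np.cos(yaw),-np.sin(yaw)],[np.sin(yaw),np.cos(yaw)]]);L=(X-np.array(r[0])/1000)@R
    out={}
    for nm,ax,sg,h in(("front",0,-1,.1),("left",1,1,.09),("right",1,-1,.09)):
        q=L[(abs(L[:,ax]*sg-h)<.012)&(abs(L[:,1-ax])<.07)];q=q[abs(q[:,ax]-np.median(q[:,ax]))<.003]
        a=np.polyfit(q[:,1-ax],q[:,ax],1);out[nm]=(a[1],a[0],len(q))
    dy=np.mean([out["left"][1],out["right"][1],-out["front"][1]]);yaw-=-0+dy*(-1)*(-1) if 0 else 0
    print(np.degrees(yaw),out);break
```

```text
yellow [401 276   8   3  15] [404.46666667 276.86666667] [ 0.50962342 -0.22942889  0.086     ]
yellow [405 292   9   3  21] [409. 293.] [ 0.46979007 -0.2386833   0.086     ]
[[148 179 213 245 255 183  58  65  64  62  61  65  74  92 121 143 215 244]
 [234 253 255 255 255 236  56  61  59  65  79 106 129 156 204 206 230 247]
 [255 255 255 255 255 220  50  70  91 112 138 171 209 223 246 247 244 245]
 [255 255 254 245 228 154 100 125 155 190 218 230 251 252 248 248 246 245]
 [251 236 209 172 191 192 200 215 226 244 255 255 249 248 244 246 245 244]
 [185 167 196 198 226 247 253 255 255 255 255 255 221 235 243 244 245 244]
 [195 198 238 245 252 255 255 255 255 255 254 254 237 248 246 244 245 244]
 [241 240 245 251 255 255 254 254 254 254 254 254 255 255 247 244 244 244]
 [245 243 239 247 251 254 254 254 254 254 253 254 255 255 245 244 245 244]
 [244 243 231 229 242 255 254 254 254 255 249 246 254 254 247 245 245 245]
 [244 244 233 237 251 255 255 255 249 255 250 241 254 254 252 246 245 245]
 [244 244 236 255 255 254 252 255 237 206 209 235 254 254 252 244 245 244]
 [244 244 235 255 255 253 
[... 844 characters left out ...]
 244 245 244 244 245 245 246]
 [244 245 245 243 244 245 243 243 244 245 245 245 245 245 244 245 243 243]
 [244 244 243 244 245 245 244 243 245 244 244 245 245 246 243 245 243 238]
 [244 244 243 244 245 245 245 244 244 244 245 245 245 249 242 235 240 219]
 [244 244 244 245 245 245 244 243 244 242 244 246 239 242 237 177 144 130]]
((530.9251098632812, -227.922119140625), (203.6515655517578, 182.6022186279297), 10.612563133239746)
12.000000000000002 {'front': (np.float64(-0.10066896908150014), np.float64(0.024468638107831238), 56), 'left': (np.float64(0.08998642298418597), np.float64(-0.023167144237923744), 53), 'right': (np.float64(-0.08995382033511824), np.float64(-0.017450194008253133), 52)}
```

step_arm:
  plan:
    - [[-37.4,-23.6,-2,63.8],[-37.4,-23.6,-2,63.8],[-37.4,-23.6,-2,63.8],[-37.4,-23.6,-2,63.8],[-37.4,-23.6,-2,63.8],[-37.4,-23.6,-2,63.8],[-37.4,-23.6,-2,63.8],[-37.4,-23.6,-2,63.8],[-37.4,-23.6,-2,63.8],[-37.4,-23.6,-2,63.8],[-37.4,-23.6,-2,63.8],[-37.4,-23.6,-2,63.8]]
  jaw: -1

```text
t: 1.1
ee_pos: [0.4752, 0.293, 0.2516]
orientation: [2.013, 2.407, -0.001]
contact_force: [-0.3, 0.3, 0.7]
gripper_width: -0.003
gripper_force: 0.0
```

```bash
cat >> h.py <<'E'
YAW=np.radians(10.8);C=np.array([.5291,-.2282])
KH=C-.062*np.array([np.cos(YAW),np.sin(YAW)]);PV=C-.002*np.array([np.cos(YAW),np.sin(YAW)])
def to(x,y,z,yaw=np.degrees(YAW)):
    P,R,s=tool();d=R.T@(np.array([x,y,z])-P)*100
    cur=np.degrees(np.arctan2(R[1,1],R[0,1]));print("to",d.round(2),"turn",round((cur-yaw+180)%360-180,2))
def st():
    P,R,s=tool();print("t",round(s["t"],2),"P",P.round(4),"yaw",np.degrees(np.arctan2(R[1,1],R[0,1])).round(2),"tilt",R[:,2].round(3),"F",np.round(s["contact_force"],1),"T",np.round(s["wrist_torque"],2),"w",s["gripper_width"],"gf",s["gripper_force"],"q",np.round(s["joint_pos"],2))
E
python3 - <<'E'
from h import *
st();print(KH,PV);to(.45,-.245,.25);b=PV-.08*np.array([np.cos(YAW),np.sin(YAW)]);print(b);to(*b,.14)
E
```

```text
t 1.1 P [0.4752 0.293  0.2516] yaw 10.2 tilt [ 0.003 -0.003 -1.   ] F [-0.3  0.3  0.7] T [-0.04 -0.02  0.  ] w -0.0027308141077035802 gf 0.0 q [-0.89  0.11  0.32  1.67 -0.03  1.37 -0.39]
[ 0.46819819 -0.23981764] [ 0.52713543 -0.22857476]
to [-52.51 -12.01   0.3 ] turn -0.6
[ 0.44855245 -0.24356527]
to [-52.3  -12.15  11.3 ] turn -0.6
```

step_arm:
  plan:
    - [[-52.8,-12.1,0,0],[-52.8,-12.1,0,0],[-52.8,-12.1,0,0],[-52.8,-12.1,0,0],[-52.8,-12.1,0,0],[-52.8,-12.1,0,0],[-52.8,-12.1,0,0],[-52.8,-12.1,0,0],[-52.8,-12.1,0,0],[-52.8,-12.1,0,0],[-52.8,-12.1,0,0],[-52.8,-12.1,0,0],[-52.8,-12.1,0,0],[-52.8,-12.1,0,0],[-52.8,-12.1,0,0],[-52.8,-12.1,4,0],[-52.8,-12.1,8,0],[-52.8,-12.1,8,0],[-52.8,-12.1,8,0]]

```text
t: 2.68
ee_pos: [0.4499, -0.2387, 0.17]
orientation: [-1.996, -2.421, 0.003]
contact_force: [0.1, -0.4, -0.2]
gripper_width: 0.002
gripper_force: 0.0
```

Run:
```python
from h import *
st();b=PV-.08*np.array([np.cos(YAW),np.sin(YAW)]);to(*b,.14)
p,d=camera("side");cv2.imwrite("pics/s1.png",cv2.resize(p[80:260,280:480,::-1],None,fx=3,fy=3))
```

```text
t 2.68 P [ 0.4499 -0.2387  0.17  ] yaw 10.99 tilt [-0.005  0.001 -1.   ] F [ 0.1 -0.4 -0.2] T [-0.01 -0.06 -0.03] w 0.0017121532921797313 gf 0.0 q [-0.44  0.07  0.92  1.9  -0.06  1.2   0.69]
to [-0.46 -0.21  3.  ] turn 0.19
```

View pics/s1.png

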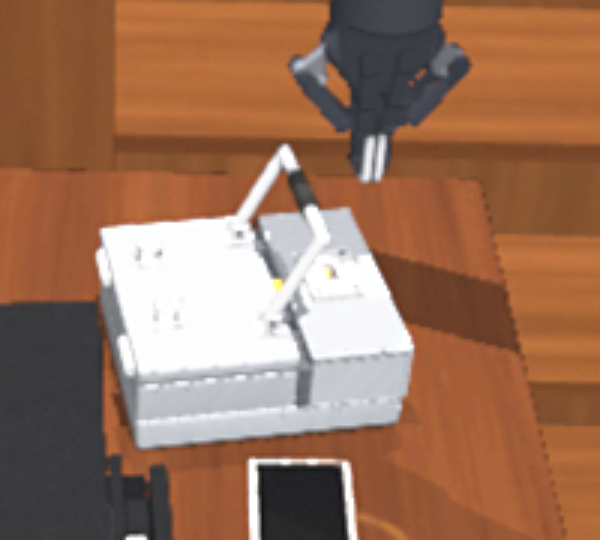

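The closed fingers are in front of the bar, at about (370,170) in the crop, with the sleeve at (300,190). I'll descend and push the bar back.

step_arm:
  plan:
    - [[-0.4,0,1.5,0],[-0.4,0,3,0],[-0.4,1.5,3,0],[-0.4,2.5,3,0],[-0.4,3.2,3,0],[-0.4,3.9,3,0],[-0.4,4.6,3,0],[-0.4,5.3,3,0],[-0.4,6,3,0],[-0.4,6.7,3,0],[-0.4,7.4,3,0],[-0.4,8.1,3,0],[-0.4,8.8,3,0],[-0.4,9.5,3,0],[-0.4,10.2,3,0],[-0.4,11,3,0],[-0.4,11,3,0]]

```text
t: 4.15
ee_pos: [0.5621, -0.2233, 0.1415]
orientation: [1.998, 2.422, 0.002]
contact_force: [-0.4, -0.3, 0.9]
gripper_width: -0.002
gripper_force: 0.0
```

Run:
```python
from h import *
st();to(*PV,.14)
p,d=camera("side");cv2.imwrite("pics/s2.png",cv2.resize(p[80:260,280:480,::-1],None,fx=3,fy=3))
```

```text
t 4.15 P [ 0.5621 -0.2233  0.1415] yaw 10.96 tilt [ 0.002 -0.    -1.   ] F [-0.4 -0.3  0.9] T [-0.05 -0.   -0.02] w -0.0023903390331145137 gf 0.0 q [-0.35  0.37  0.85  1.71 -0.3   1.2   0.76]
to [ 0.15 -3.53  0.14] turn 0.16
```

View pics/s2.png

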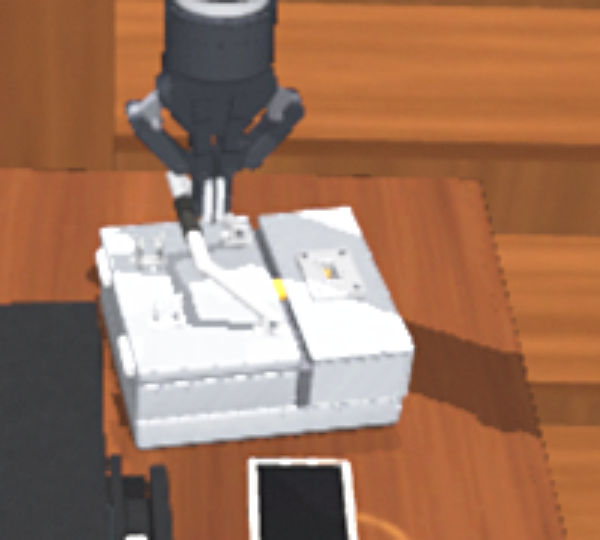

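The bar is past upright, leaning back about 45°. Now I'll go over it and press down.

step_arm:
  plan:
    - [[0.1,-0.5,-2.2,0],[0.1,-0.5,-2.5,0],[0.1,1.2,-2.5,0],[0.1,2.4,-2.2,0],[0.1,2.4,-1.5,0],[0.1,2.6,-0.5,0],[0.1,2.8,0.5,0],[0.1,3.1,1.3,0],[0.1,3.4,2.2,0],[0.1,3.6,3,0],[0.1,3.6,3.6,0],[0.1,3.6,3.8,0],[0.1,3.6,4,0],[0.1,3.6,4.1,0],[0.1,3.6,4.1,0]]

```text
t: 5.45
ee_pos: [0.5948, -0.2167, 0.1003]
orientation: [2.001, 2.421, 0.001]
contact_force: [0.3, -0.9, 1.1]
gripper_width: 0.0
gripper_force: 0.2
```

Run:
```python
from h import *
st();to(*PV,.14)
```

```text
t 5.45 P [ 0.5948 -0.2167  0.1003] yaw 10.85 tilt [ 0.001 -0.    -1.   ] F [ 0.3 -0.9  1.1] T [ 0.04 -0.05  0.03] w 0.0004307267524797662 gf 0.2141363499686122 q [-0.32  0.48  0.81  1.67 -0.37  1.15  0.78]
to [ 0.11 -6.87 -3.98] turn 0.05
```

step_arm:
  plan:
    - [[0,0.2,0.2,0],[0,0.2,0.4,0],[0,0.2,0.5,0],[0,0.2,0.5,0]]

```text
t: 5.78
ee_pos: [0.5952, -0.2169, 0.0983]
orientation: [-2.001, -2.418, -0.001]
contact_force: [-9.6, 3.8, 23.3]
gripper_width: -0.001
gripper_force: 11.8
```

Run:
```python
from h import *
st()
p,d=camera("side");cv2.imwrite("pics/s3.png",cv2.resize(p[120:240,290:430,::-1],None,fx=4,fy=4))
```

```text
t 5.78 P [ 0.5952 -0.2169  0.0983] yaw 10.77 tilt [-0.002  0.002 -1.   ] F [-9.6  3.8 23.3] T [0.88 1.97 0.04] w -0.0008229905048909481 gf 11.844815611839294 q [-0.31  0.48  0.8   1.67 -0.38  1.15  0.78]
```

View pics/s3.png

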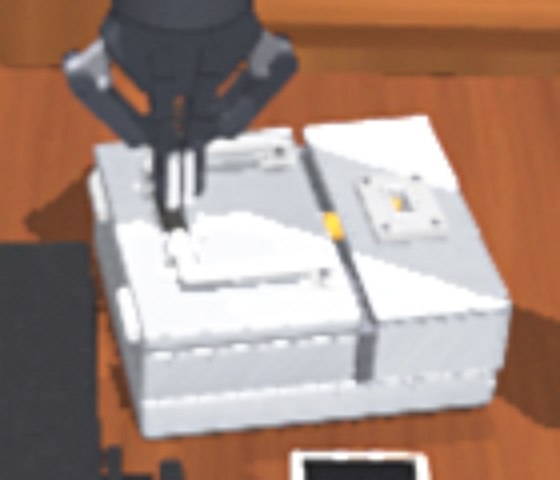

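The bar lies flat at (180,235) in the crop, with the tip at sleeve-top height and 23 N of push, so it has snapped in. Next I'll retreat and take the red key.

step_arm:
  plan:
    - [[0,0,-4,0],[0,0,-8,0],[0,0,-12,0],[0,0,-15,0],[0,0,-15,0]]
  jaw: 0.1

```text
t: 6.25
ee_pos: [0.5985, -0.2185, 0.2515]
orientation: [1.998, 2.414, 0.006]
contact_force: [1.0, -1.5, -0.0]
gripper_width: 0.551
gripper_force: 0.0
```

Run:
```python
from h import *
st();to(.458,.102,.16,11)
p,d=camera("side");W=pts("side",d)
# handle sleeve (dark) heights near the expected bar
e=np.array([np.cos(YAW),np.sin(YAW)]);L=(W[...,:2]-PV)@np.array([e,[-e[1],e[0]]]).T
m=(d>0)&(abs(L[...,0]-.072)<.006)&(abs(L[...,1])<.05)&(W[...,2]<.15);q=W[m];print(len(q),np.percentile(q[:,2],[50,80,95]))
```

```text
t 6.25 P [ 0.5985 -0.2185  0.2515] yaw 10.78 tilt [ 0.009 -0.002 -1.   ] F [ 1.  -1.5 -0. ] T [-0.07 -0.03 -0.02] w 0.5509383602789413 gf 0.0 q [-0.36  0.36  0.87  1.49 -0.28  1.41  0.71]
to [34.15 -7.88  8.95] turn -0.22
178 [0.09556851 0.09802705 0.09952653]
```

step_arm:
  plan:
    - [[34,-7.9,0,0],[34,-7.9,0,0],[34,-7.9,0,0],[34,-7.9,0,0],[34,-7.9,0,0],[34,-7.9,0,0],[34,-7.9,0,0],[34,-7.9,0,0],[34,-7.9,0,0],[34,-7.9,0,0],[34,-7.9,4,0],[34,-7.9,8,0],[34,-7.9,9,0],[34,-7.9,9,0],[34,-7.9,9,0]]

```text
t: 7.55
ee_pos: [0.4552, 0.1019, 0.1553]
orientation: [2.003, 2.42, -0.003]
contact_force: [0.5, 0.1, 0.2]
gripper_width: 0.552
gripper_force: 0.0
```

Run:
```python
from h import *
st();to(.458,.102,.053,11)
p,d=camera("side");cv2.imwrite("pics/s4.png",cv2.resize(p[190:390,330:500,::-1],None,fx=3,fy=3))
```

```text
t 7.55 P [0.4552 0.1019 0.1553] yaw 10.78 tilt [-0.001 -0.001 -1.   ] F [0.5 0.1 0.2] T [ 0.02 -0.02 -0.01] w 0.5520207876353127 gf 0.0 q [-0.91 -0.04  0.63  2.01  0.03  1.17 -0.11]
to [-0.03  0.29 10.23] turn -0.22
```

View pics/s4.png

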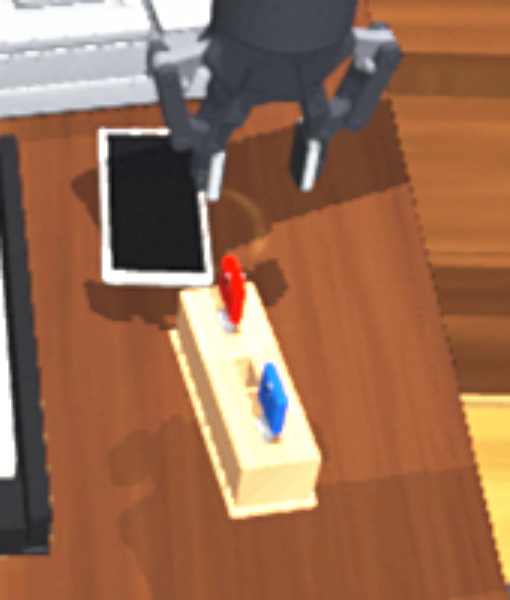

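The open fingers straddle the red key line, with the bow at (233,290) in the crop. Descending and gripping.

step_arm:
  plan:
    - [[0,0.3,3,-0.2],[0,0.3,6,-0.2],[0,0.3,8.5,-0.2],[0,0.3,9.7,-0.2],[0,0.3,10.2,-0.2],[0,0.3,10.2,-0.2],[0,0.3,10.2,-0.2]]

```text
t: 8.18
ee_pos: [0.4597, 0.1039, 0.055]
orientation: [1.996, 2.424, 0.004]
contact_force: [0.4, -0.1, -0.4]
gripper_width: 0.55
gripper_force: 0.0
```

step_arm:
  plan:
    - [[0,0,0,0],[0,0,0,0],[0,0,0,0],[0,0,0,0],[0,0,0,0],[0,0,0,0],[0,0,0,0],[0,0,0,0]]
  jaw: -1
  force: 60

```text
t: 8.85
ee_pos: [0.4589, 0.1039, 0.0543]
orientation: [1.997, 2.425, 0.003]
contact_force: [-0.6, -0.6, 6.2]
gripper_width: 0.097
gripper_force: 60.0
```

Run:
```python
from h import *
st()
```

```text
t 8.85 P [0.4589 0.1039 0.0543] yaw 11.06 tilt [ 0.001  0.001 -1.   ] F [-0.6 -0.6  6.2] T [-0.05  0.24 -0.02] w 0.09686200161127914 gf 60.0274783372879 q [-0.89  0.12  0.65  2.1  -0.09  0.94 -0.  ]
```

step_arm:
  plan:
    - [[0,0,-1,0],[0,0,-2.5,0],[0,0,-5,0],[0,0,-8.5,0],[0,0,-12.5,0],[0,0,-15,0],[-4,-0.6,-15,0],[-8,-1.3,-15,0],[-12,-2,-15,0],[-16,-2.7,-15,0],[-20,-3.4,-15,0],[-24,-4,-15,0],[-28,-4.7,-15,0],[-31.5,-5.3,-14,0],[-33.9,-5.7,-12,0],[-33.9,-5.7,-10.2,0],[-33.9,-5.7,-10.2,0],[-33.9,-5.7,-10.2,0],[-33.9,-5.7,-10.2,0]]

```text
t: 10.43
ee_pos: [0.4678, -0.2393, 0.1561]
orientation: [1.995, 2.427, 0.001]
contact_force: [0.3, -0.3, -0.5]
gripper_width: 0.095
gripper_force: 59.0
```

Run:
```python
from h import *
st();to(*KH,.151)
ims=[]
for n,(a,b,c,e) in(("side",(120,220,320,440)),("top",(230,330,350,470))):
    p,d=camera(n);np.savez(n+"1.npz",p=p,d=d);ims.append(cv2.resize(p[a:b,c:e,::-1],(480,400),interpolation=cv2.INTER_CUBIC)[:, :400])
cv2.imwrite("pics/h.png",cv2.hconcat(ims));print(proj("side",[*KH,.086]),proj("top",[*KH,.086]))
```

```text
t 10.43 P [ 0.4678 -0.2393  0.1561] yaw 11.15 tilt [ 0.001  0.001 -1.   ] F [ 0.3 -0.3 -0.5] T [ 0.05 -0.08  0.04] w 0.09482884314106764 gf 58.99124085903168 q [-0.56  0.17  1.08  1.89 -0.17  1.18  0.77]
to [-0.06  0.03  0.51] turn 0.35
(np.float64(389.56727327101225), np.float64(168.68145478327278)) (np.float64(409.4950247203735), np.float64(293.6444483677102))
```

View pics/h.png

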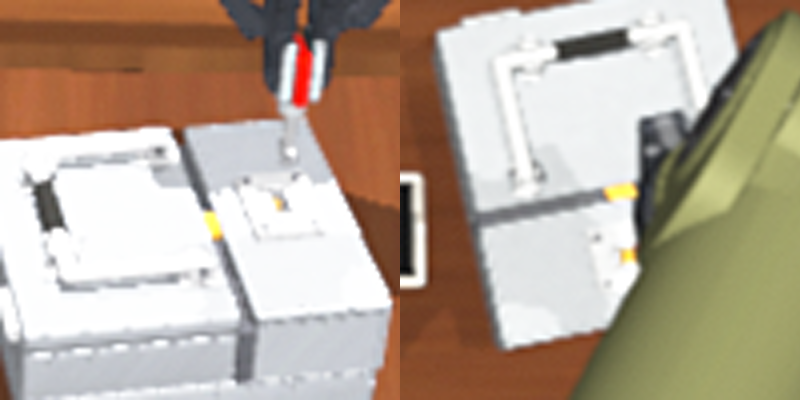

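Side crop: the key is gripped upright with its tip at about (290,158), and the plate is centred near (280,205). The top view is occluded by the arm. The row position of the plate needs a more careful check in the side view.

Run:
```python
from h import *
f=np.load("side1.npz");p=f["p"];d=f["d"];f0=np.load("side0.npz")
print("tip proj",proj("side",[.4678,-.2393,.1108]),"collar",proj("side",[.4678,-.2393,.146]))
W=pts("side",d)
hsv=cv2.cvtColor(p,cv2.COLOR_RGB2HSV)
m=((hsv[...,0]>12)&(hsv[...,0]<35)&(hsv[...,1]>60)&(hsv[...,2]>120)).astype(np.uint8);m[:,:372]=0;m[:,412:]=0;m[:150]=0;m[188:]=0
print("yellow",np.argwhere(m).mean(0)[::-1] if m.any() else 0,m.sum())
# box corners cross-check: project model corners of plate(30mm) & box top
e=np.array([np.cos(YAW),np.sin(YAW)]);n=np.array([-e[1],e[0]])
o=cv2.resize(p[140:200,360:420,::-1],None,fx=10,fy=10,interpolation=cv2.INTER_CUBIC)
for a,b in((-.1,.09),(-.1,-.09)):
    u,v=proj("side",[*(C+a*e+b*n),.08]);print("corner",u,v)
    cv2.circle(o,(int((u-360)*10+5),int((v-140)*10+5)),5,(0,0,255),-1)
for a,b in((-.062-.0048,.012),(-.062-.0048,-.012),(-.062+.0048,.012),(-.062+.0048,-.012),(-.062,0)):
    u,v=proj("side",[*(C+a*e+b*n),.086]);cv2.circle(o,(int((u-360)*10+5),int((v-140)*10+5)),4,(255,0,0),-1)
u,v=proj("side",[.4678,-.2393,.1108]);cv2.circle(o,(int((u-360)*10+5),int((v-140)*10+5)),5,(0,180,0),-1)
cv2.imwrite("pics/o.png",o)
q=W[140:260,300:430][(abs(W[140:260,300:430,2]-.08)<.004)&(d[140:260,300:430]>0)];L=(q[:,:2]-C)@np.array([e,n]).T
print("extent side",np.percentile(L,[.3,99.7],axis=0),"median z",np.median(q[:,2]))
```

```text
tip proj (np.float64(390.7438632200329), np.float64(159.7030374753714)) collar (np.float64(392.1882344846286), np.float64(146.3432930304396))
yellow [375.875 175.125] 24
corner 416.85610469944515 193.459660716054
corner 395.3230436669595 147.66973600113656
extent side [[-0.10113192 -0.08828244]
 [ 0.09918792  0.09528456]] median z 0.07894312461401863
```

View pics/o.png

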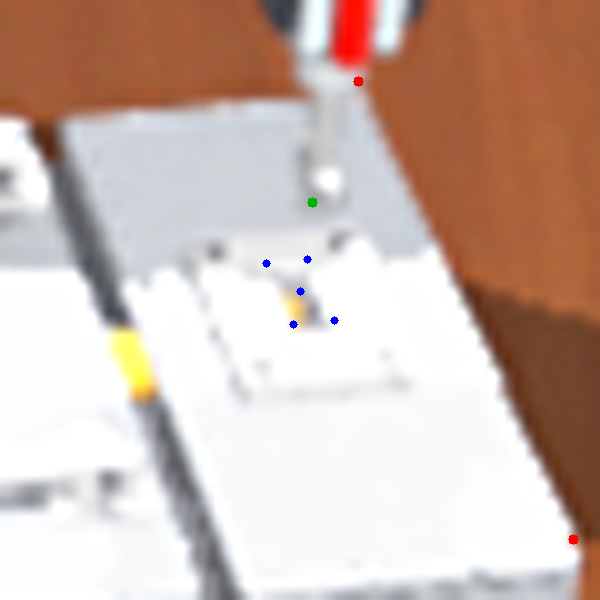

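Run:
```python
from h import *
np.set_printoptions(linewidth=200)
p,d=np.load("side1.npz")["p"],np.load("side1.npz")["d"];g=cv2.cvtColor(p,cv2.COLOR_RGB2GRAY)
print("cols 384-402 rows 143-166");print(g[143:167,384:402])
W=pts("side",d);print("z mm");print((W[143:167,386:400,2]*1000).astype(int))
print("keyhole gray cols 378-402 rows 160-182");print(g[160:182,378:402])
```

```text
cols 384-402 rows 143-166
[[106 107 106 101 105 145 220 251 222 110  86  88 110 188 248 232 138 103]
 [107 105 109 111 122 159 225 247 199 104  82  89 115 176 225 196 121 103]
 [107 105 108 111 116 145 192 204 162 112  88  93 114 135 153 137 108 107]
 [106 105 105 110 111 145 189 202 198 175 132 132 131 111 113 110 105 108]
 [104 102 105 109 113 144 194 217 228 222 207 193 154 113 109 109 109 108]
 [ 99  97  99 104 105 124 163 201 221 223 217 191 140 110 110 110 108 108]
 [107 110 111 113 115 121 135 171 204 206 200 196 167 115 109 109 109 109]
 [187 203 202 197 193 189 176 174 198 200 198 210 188 126 107 111 108 109]
 [210 218 217 215 212 211 197 183 199 198 196 208 191 144 111 108 110 109]
 [208 207 207 207 206 208 197 186 200 198 199 208 206 176 119 107 109 108]
 [207 206 209 208 206 211 205 197 202 200 198 208 207 187 141 108 107 109]
 [210 208 210 209 209 200 186 193 201 203 206 210 210 206 175 115 107 109]
 [210 210 210 210 209 188 162 187 199 200 207 208 211 210 189 137 107 107]
 [210 210 208 209 209 191 167 187 211 213 206 210 210 212 207 175 114 106]
 [211 210 211 210 209 19
[... 3666 characters left out ...]
5 255]
 [254 255 255 252 231 253 255 255 255 255 255 254 254 255 255 255 255 255 255 255 235 250 255 255]
 [254 254 255 255 245 245 255 238 229 252 255 255 255 255 255 255 255 255 255 255 249 249 255 255]
 [254 254 255 255 249 223 253 250 239 253 255 255 255 255 255 255 255 254 254 253 245 235 246 252]
 [254 254 254 254 247 210 235 252 244 246 250 245 244 246 244 243 240 237 240 239 234 221 222 244]
 [255 253 252 251 249 229 213 238 239 236 235 229 229 234 234 233 230 237 242 243 244 242 241 248]
 [255 251 250 250 251 244 231 242 243 243 244 243 243 247 247 247 247 250 250 250 250 250 250 250]
 [255 250 250 250 250 249 247 249 249 249 249 248 249 250 250 251 251 251 251 250 250 251 251 250]]
```

step_arm:
  plan:
    - [[0.1,0.2,1,0.3],[0.1,0.2,1.7,0.3],[0.1,0.2,2.1,0.3],[0.1,0.2,2.3,0.3],[0.1,0.2,2.5,0.3],[0.1,0.2,2.7,0.3],[0.1,0.2,2.8,0.3],[0.1,0.2,2.8,0.3],[0.1,0.2,2.8,0.3]]

```text
t: 11.28
ee_pos: [0.469, -0.2389, 0.1274]
orientation: [2.003, 2.42, 0.0]
contact_force: [-0.6, -0.2, -0.2]
gripper_width: 0.098
gripper_force: 59.0
```

```bash
python3 -c "
from h import *
st();to(*KH,.1313)"
```

```text
t 11.28 P [ 0.469  -0.2389  0.1274] yaw 10.75 tilt [ 0. -0. -1.] F [-0.6 -0.2 -0.2] T [-0.03 -0.01 -0.03] w 0.09779155764627796 gf 58.99111211299896 q [-0.53  0.22  1.07  1.92 -0.22  1.13  0.81]
to [-0.07 -0.09 -0.39] turn -0.05
```

step_arm:
  plan:
    - [[0,0,0.15,0],[0,0,0.3,0],[0,0,0.45,0],[0,0,0.6,0],[0,0,0.6,0]]

```text
t: 11.7
ee_pos: [0.4688, -0.2387, 0.121]
orientation: [-2.003, -2.42, 0.0]
contact_force: [-0.1, 0.3, -0.9]
gripper_width: 0.095
gripper_force: 59.0
```

```bash
python3 -c "
from h import *
st()"
```

```text
t 11.7 P [ 0.4688 -0.2387  0.121 ] yaw 10.76 tilt [-0.  0. -1.] F [-0.1  0.3 -0.9] T [0.03 0.07 0.01] w 0.09522681915519772 gf 58.990631103515625 q [-0.53  0.23  1.06  1.92 -0.23  1.12  0.81]
```

In the slot without contact. Next I'll push past the pins while rocking the key.

step_arm:
  plan:
    - [[0,0,0.2,6],[0,0,0.3,0],[0,0,0.4,-6],[0,0,0.5,-6],[0,0,0.6,0],[0,0,0.7,6],[0,0,0.8,8],[0,0,0.9,1],[0,0,1.0,-6],[0,0,1.1,-8],[0,0,1.2,-1],[0,0,1.3,6],[0,0,1.4,8],[0,0,1.5,1],[0,0,1.5,0]]

```text
t: 12.95
ee_pos: [0.4704, -0.2391, 0.1072]
orientation: [2.0, 2.419, 0.002]
contact_force: [2.6, -0.1, 2.9]
gripper_width: 0.097
gripper_force: 59.5
```

```bash
python3 -c "
from h import *
st()"
```

```text
t 12.95 P [ 0.4704 -0.2391  0.1072] yaw 10.84 tilt [ 0.003 -0.001 -1.   ] F [ 2.6 -0.1  2.9] T [ 0.02 -0.38 -0.06] w 0.09733652433157809 gf 59.47229862213135 q [-0.5   0.26  1.05  1.93 -0.25  1.09  0.83]
```

step_arm:
  plan:
    - [[0,0.05,0.2,0],[0,0.05,0.4,3],[0,0.05,0.6,-3],[0,0.05,0.8,3],[0,0.05,0.95,-3],[0,0.05,1.05,0],[0,0.05,1.1,0],[0,0.05,1.1,0]]

```text
t: 13.62
ee_pos: [0.4693, -0.2389, 0.0961]
orientation: [-2.008, -2.415, -0.001]
contact_force: [-2.3, 1.8, 9.7]
gripper_width: 0.094
gripper_force: 60.7
```

Run:
```python
from h import *
st()
p,d=camera("side");np.savez("side2.npz",p=p,d=d)
cv2.imwrite("pics/f.png",cv2.resize(p[130:200,350:430,::-1],None,fx=7,fy=7,interpolation=cv2.INTER_CUBIC))
```

```text
t 13.62 P [ 0.4693 -0.2389  0.0961] yaw 10.5 tilt [-0.     0.001 -1.   ] F [-2.3  1.8  9.7] T [0.33 0.61 0.01] w 0.09395728299350084 gf 60.69471538066864 q [-0.49  0.27  1.03  1.94 -0.27  1.07  0.84]
```

step_arm:
  plan:
    - [[0,0,0.1,0],[0,0,0.1,0],[0,0,0.1,0],[0,0,0.1,0]]

```text
t: 14.0
ee_pos: [0.4694, -0.2389, 0.0959]
orientation: [-2.008, -2.415, -0.002]
contact_force: [-5.3, 2.7, 17.1]
gripper_width: 0.094
gripper_force: 61.8
```

step_arm:
  plan:
    - [[0,0,0,5],[0,0,0,10],[0,0,0,15],[0,0,0,20],[0,0,0,25],[0,0,0,30],[0,0,0,35],[0,0,0,40],[0,0,0,45],[0,0,0,45]]

```text
t: 14.83
ee_pos: [0.4698, -0.2391, 0.096]
orientation: [-2.782, -1.458, -0.001]
contact_force: [-4.2, 2.4, 16.4]
gripper_width: 0.098
gripper_force: 61.5
```

```bash
python3 -c "
from h import *
st()"
```

```text
t 14.83 P [ 0.4698 -0.2391  0.096 ] yaw -34.69 tilt [ 0.     0.001 -1.   ] F [-4.2  2.4 16.4] T [ 0.5   0.94 -0.  ] w 0.09783339189978603 gf 61.53701841831207 q [-0.59  0.34  1.18  1.95 -0.35  1.09  0.13]
```

step_arm:
  plan:
    - [[0,0,-0.05,5],[0,0,-0.05,10],[0,0,-0.05,15],[0,0,-0.05,20],[0,0,-0.05,20]]

```text
t: 15.25
ee_pos: [0.4699, -0.2393, 0.0961]
orientation: [2.993, 0.953, 0.001]
contact_force: [-1.5, 0.3, 11.7]
gripper_width: 0.096
gripper_force: 60.8
```

```bash
python3 -c "
from h import *
st()"
```

```text
t 15.25 P [ 0.4699 -0.2393  0.0961] yaw -54.69 tilt [ 0.001 -0.    -1.   ] F [-1.5  0.3 11.7] T [0.28 0.55 0.05] w 0.0961822466690573 gf 60.80734848976135 q [-0.61  0.35  1.2   1.95 -0.37  1.09 -0.21]
```

step_arm:
  plan:
    - [[0,0,0,5],[0,0,0,10],[0,0,0,15],[0,0,0,20],[0,0,0,24],[0,0,0,26],[0,0,0,26],[0,0,0,26]]

```text
t: 15.92
ee_pos: [0.4701, -0.2396, 0.0961]
orientation: [3.13, 0.26, 0.002]
contact_force: [-1.6, 0.6, 9.7]
gripper_width: 0.095
gripper_force: 60.7
```

Run:
```python
from h import *
st()
p,d=camera("side");np.savez("side3.npz",p=p,d=d)
cv2.imwrite("pics/f.png",cv2.resize(p[120:210,330:430,::-1],None,fx=6,fy=6,interpolation=cv2.INTER_CUBIC))
f0=np.load("side2.npz")["p"]
for q in(f0,p):
    h=cv2.cvtColor(q,cv2.COLOR_RGB2HSV);m=(h[...,0]>15)&(h[...,0]<35)&(h[...,1]>90)&(h[...,2]>120);m[:,:366]=0;m[:,378:]=0;m[:165]=0;m[182:]=0;print("bolt px",m.sum(),np.argwhere(m).mean(0) if m.any() else 0)
```

```text
t 15.92 P [ 0.4701 -0.2396  0.0961] yaw -80.48 tilt [ 0.001 -0.001 -1.   ] F [-1.6  0.6  9.7] T [0.04 0.36 0.12] w 0.0952360076807114 gf 60.67602038383484 q [-0.62  0.36  1.22  1.95 -0.38  1.09 -0.65]
bolt px 20 [176.05 372.95]
bolt px 1 [176. 374.]
```

View pics/f.png

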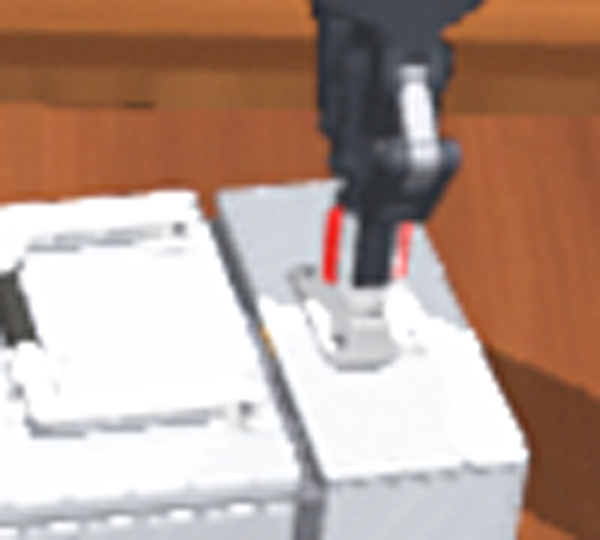

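The bolt is drawn: only a sliver is left at (268,340) in the crop, against 20 px before. The key is seated and turned about 91° against the spring. I'll hold briefly, then hand in.

step_arm:
  plan:
    - [[0,0,0,1],[0,0,0,1],[0,0,0,1],[0,0,0,1],[0,0,0,1],[0,0,0,1]]

```text
t: 16.47
ee_pos: [0.47, -0.2396, 0.0961]
orientation: [3.132, 0.233, 0.002]
contact_force: [-2.2, 0.4, 10.4]
gripper_width: 0.092
gripper_force: 60.7
```

```bash
python3 -c "
from h import *
st();print(hand_in())"
```

```text
t 16.47 P [ 0.47   -0.2396  0.0961] yaw -81.48 tilt [ 0.001 -0.001 -1.   ] F [-2.2  0.4 10.4] T [0.03 0.36 0.07] w 0.09190334268863423 gf 60.67231893539429 q [-0.62  0.36  1.22  1.95 -0.38  1.09 -0.66]
the job is handed in; nothing more can be done
None
```

I handed the job in at 16.5 s: the handle is clipped flat, and the red key is fully in, turned about 92° and still gripped, with the bolt almost fully drawn; the hand-in returned no verdict.

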